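# Pin back the sprung tensioner arm with its lock bar

## Task

Pin the sprung arm of the tensioner back for servicing: draw the steel lock bar out of its parking stand by one end, stand it upright on the open bench and let go, then take it again by its upright black handle. Use the bar to push the arm's white roller round against its spring and across to the far side of the two forks, and press the bar straight down into both forks until both spring latches snap over its ends, so that the arm stays held back by the bar. Do not shift or upset the other things on the bench.

Things in the scene. Friction and masses are not known exactly. Their poses are not given: they have to be found in the camera images.
- tensioner: Fixed fixture, grey base plate 256 (x) x 120 (y, -75 to +45) x 12 mm high; origin on the bench midway between two aluminium forks centred at x = -73 and +73 mm. Fixed parts reach up to 53 mm, the arm's roller to 70 mm. The roller rests on the -y side and is to be swung across to the +y side of the forks, where the bar in the forks then holds it.
- seat (a point): Where the middle of the bar's underside comes when home: 30 mm above the bench, midway between the forks; x along the slots, y the way the roller is pushed, z up. The open bench top (z = 0) on which the bar can be stood reaches at least over world x = 0.36 to 0.60, y = -0.06 to 0.55 m, but for the things listed.
- fork (a point): Middle of the slot floor of the +x fork, 30 mm above the bench (the -x fork is its mirror image). Each is 24 mm long in x; slot 33 mm wide in y up to z = 42 mm, then flaring to 45 mm at its top, z = 50 mm. Closed below and at the sides: no room for fingers beside the bar's end blocks in it.
- tension_arm (a joint): Angle (rad) of the sprung arm about an upright pivot at x = -44, y = 0 mm of the tensioner, anticlockwise from above; 0 at rest, stop at 1.6. Pinned by the bar it reads 1.16 to 1.20. The spring always drives it back to 0: about 1.8 N at the roller at rest, 4.2 N when pinned. Below 0.75 with the bar in the forks, the roller is on the wrong side.
- roller_top (a point): On the axis of the upright white roller (14 mm across, z = 23 to 67 mm, stud to 70 mm) at the arm's end, 56 mm from the pivot; this point is at z = 70 mm. At rest it is at x = -11, y = -45 mm of the tensioner; pinned, at about x = +10, y = +12 to +15 mm.
- latch_left (a joint): Sprung latch bolt (m) outside the -x fork: 0 = out (at rest or snapped home), 0.010 = fully pushed outward. Bevelled nose reaches in to x = -86 mm, underside 39.5 mm above the bench, bevel up to 50 mm. The bar pressed down pushes it back 4 mm, then it springs out over the bar's tongue. Both latches together need 8 to 14 N downward.
- latch_right (a joint): The same, outside the +x fork (nose at x = +86 mm).
- lock_bar: Loose steel bar 180 mm long, 0.16 to 0.26 kg, same both ways round; origin mid-underside, x along it. Beam 14 wide, 16 mm high; end blocks 30 wide, 16 high at x = 62 to 84 mm both sides; tongues 14 wide, 8 high to x = 90 mm. It stands by itself on its underside. Underside above 53 mm clears forks and latches; below 62 mm it still catches the roller with its side.
- bar_handle (a point): On the lock bar, middle of the top of its upright black handle: 36 (bar x) x 14 mm (bar y), rising from the beam to this point, 76 mm above the underside.
- parking_stand: Fixed stand, origin on the bench, x along the parked bar. Foot 90 x 70 x 8 mm; the bar stands on it (underside at 8 mm, within 4 mm of central). Two upright plates 48 mm long, 6 thick, 17 apart, rising to 90 mm, hide the handle, so it cannot be gripped there. The end blocks stick out free. Lift the bar straight up until its underside is above 90 mm.
- mini_centrifuge: Bystander: round bench centrifuge, fixed, 155 mm across up to 60 mm, above that a domed lid 125 mm across up to 106 mm; origin under its middle; beside the parking stand.
- tape_roll: Bystander: roll of brown tape lying flat, 96 mm across, 48 mm high; origin at the middle of its underside. Leave it alone.
- beaker: Bystander: clear beaker, 60 mm across, 72 mm high; origin at the middle of its underside. Leave it alone.
- buffer_bottle: Bystander: small bottle with blue cap, 56 mm across, 103 mm high; origin at the middle of its underside. Leave it alone.
- film_box: Bystander: brown carton, 60 x 140 x 58 mm high, long along its y; origin at the middle of its underside. Leave it alone.
- solvent_bottle_b: Bystander: empty clear bottle, 80 mm across, 184 mm high; origin at the middle of its underside. Leave it alone.
- marker: Bystander: black-capped marker pen lying down, 14 x 133 x 15 mm high, long along its y; origin at the middle of its underside. Leave it alone.
- hex_key: Bystander: bent hex key lying down, 28 x 84 x 8 mm high, long along its y; origin at the middle of its underside. Leave it alone.
Mind the look-alikes: they are no part of the job. What is shaped like the parking_stand but blue is not meant.

How it is judged:
By the outcome, as a careful person would: the job done as asked, in the order asked, and still so for the second after the job is handed in, with the robot touching nothing.
It also fails if it takes over 54 s, if anything falls off the work surface, if the arm or the gripper's body presses on something with over 40 N, if the wrist force passes 120 N, or if a joint passes its speed limit or range.

## Robot

A 7-joint arm with a two-finger parallel gripper is mounted at the origin on a cart in front of the work surface, level with it; the furniture and walls round the work are solid. World frame = base frame: x ahead of the robot, y to its left, z up, the work surface at z = 0. Lengths are in mm, angles in rad, forces in N, time in s.
With the tool pointing down it reaches from about 425 to 825 mm from the base axis. Payload 3.6 kg.
Tool frame: the origin (TCP) lies at the very end of the fingers, on their centre line; the grasp point (between the pads) lies 19 mm behind it (r.grip_depth is the distance from the TCP to the grasp point, in mm); z points along the fingers, y is the line along which they close (so a half turn about z gives the same grasp; the last joint's range is limited). The gripper opens to 85 mm and grips with 20 to 120 N. Pads are 22 mm wide; open, the fingers measure 114 mm over their backs; the gripper's body (76 mm by 85 mm) begins 54 mm behind the grasp point. The pads swing forward as they close: fully open they stand 13 mm farther back than shut.
Start: joints at [-1.343, 0.615, -0.013, 1.423, 0.008, 1.103, -0.04], TCP at [163.801, 628.993, 231.297] pointing down, gripper open.
Joint ranges: [-3.12, 3.12], [-0.3, 2.06], [-1.34, 1.32], [0.26, 2.42], [-1.36, 4.5], [0.01, 1.98], [-2.84, 2.84]. Speed limits (rad/s): [2.79, 2.79, 3.14, 3.14, 3.14, 3.14, 3.14].

## Interface

Orientations are given as a unit quaternion [x, y, z, w].
In Python, from station import status, eyes, workorder, r gives the robot as it stands.
- The arm moves only by the tool apply_moves, never from a script. Its argument "steps" is one flat list of numbers, 7 for each row, row after row: the turn, a rotation vector about the tool's x, y, z in rad, then the shift along the tool's x, y, z in cm, then the finger opening in cm, from 0 to 8.54. In form: [rx, ry, rz, dx, dy, dz, fingers, rx, ry, rz, dx, dy, dz, fingers, ...]. A call has 1 to 10 rows; each row shifts and turns the commanded pose from where the row before left it, along the tool's axes as they then stand; what a row does not reach is not made up. A row lasts 1/12 s, in which the tool goes at most 41.7 mm and 7.16 degrees, less where a joint would pass 70% of its speed; a pose out of reach is approached as far as the arm can. A call is refused whole if a number of a shift passes 4.17 or a number of a turn 0.125, either way. A call with a gripper value outside its range is refused whole. The fingers move at their own pace and stop on an object; "squeeze" is the grip in N (left out, the last holds). Time passes only in rows, so rows that do not move let the fingers close. It gives the time, the measured TCP pose, the force, the opening and the grip force at its end, in the units of the state.
- status.state(): the state, without advancing time (a new reading comes with each control period).
- eyes.capture(name): name is "side" or "top" or "wrist"; returns (picture, depth): 420x560x3 uint8, blue, green, red; 420x560 float32, mm along the optical axis (not along the pixel's ray), 0 where there is no reading.
- eyes.camera_params(name): a dict with "mtx" (3x3 intrinsics, pixels), "rvec" (rotation vector, rad) and "tvec" (3), from world to camera coordinates, as OpenCV has them; the wrist camera has in their place "T_tool_cam" (4x4, takes a point from camera to tool coordinates, whose origin is the TCP and whose axes are the flange's). Camera axes: x right, y down, z forward; pixel columns grow to the right and rows downward; lengths in mm; the calibration is good to about 2 mm. A picture is of the moment at which its call begins: read the wrist's pose just before it. camera_params takes no time and is no camera call.
- workorder.hand_in(): hands the job in; it is judged then, once.
The state is a dict: "clock": time; "qpos": joint angles; "dq": joint speeds; "joint_torque": joint torques, N m; "position": TCP position; "tool_rot": TCP orientation; "ft_force": force on the tool from outside, world axes, zero at the start; "ft_torque": the same for the moment, N m; "gripper_width": opening from 0.0 (shut) to 1.0 (fully open); "grip_force": force on a finger pad.
Only numpy, scipy, OpenCV 4.12 (cv2) and the standard library are available. Lean on these libraries where they do the work, as an engineer would, in place of code of your own. Each camera call takes 0.05 s, during which the arm holds its last target. There are 200 camera calls.

## Working session

There is one attempt and no reset: what is moved stays moved. The work goes in short steps, Python scripts to look and compute and a tool call to move; the robot and the scene stay as the last step left them, time stands still between calls to the robot, and variables do not carry over. Pictures are saved under pics/ and viewed, at most 10 in all, crops included, and the job is handed in when it is done.

Besides the shell and the picture viewer there is one more tool, called after ">>>" by a JSON object that holds its "method" and its "body", one argument or row to a line. apply_moves: Moves the arm, as the interface text tells. Its arguments: {"type":"object","properties":{"steps":{"type":"array"},"squeeze":{"type":"number"}},"required":["steps"]}

```bash
mkdir -p pics; ls; cat > h.py <<'E'
import numpy as np, cv2
from station import status, eyes, workorder, r
from scipy.spatial.transform import Rotation as R
def cam(name):
    p=eyes.camera_params(name); K=np.array(p["mtx"],float)
    if "rvec" in p:
        Rm=cv2.Rodrigues(np.array(p["rvec"],float))[0]; t=np.array(p["tvec"],float).ravel()
        return K,Rm.T,-Rm.T@t
    s=status.state(); T=np.array(p["T_tool_cam"]); Rt=R.from_quat(s["tool_rot"]).as_matrix()
    return K,Rt@T[:3,:3],Rt@T[:3,3]+np.array(s["position"])
def ray(c,px,z):
    K,Rm,o=c; px=np.atleast_2d(px).astype(float)
    d=(np.linalg.inv(K)@np.c_[px,np.ones(len(px))].T).T@Rm.T
    return o+d*((z-o[2])/d[:,2])[:,None]
def cloud(c,dep):
    K,Rm,o=c; v,u=np.mgrid[:dep.shape[0],:dep.shape[1]]
    d=np.stack([(u-K[0,2])/K[0,0],(v-K[1,2])/K[1,1],np.ones_like(u)],-1)*dep[...,None]
    return d@Rm.T+o
def proj(c,P):
    K,Rm,o=c; q=(np.atleast_2d(P)-o)@Rm@K.T; return q[:,:2]/q[:,2:]
E
python3 - <<'E'
from h import *
s=status.state(); print({k:np.round(v,3).tolist() for k,v in s.items()})
for n in ("top","side"):
    c=cam(n); im,d=eyes.capture(n); cv2.imwrite(f"pics/{n}0.png",im); np.save(f"{n}0.npy",d); print(n,c[2].round(),c[1][:,2].round(2))
E
```

```text
pics
{'clock': 0.0, 'qpos': [-1.343, 0.616, -0.013, 1.425, 0.008, 1.103, -0.04], 'dq': [-0.001, 0.0, -0.002, -0.001, 0.001, 0.0, 0.0], 'joint_torque': [0.0, -46.922, 0.259, -17.103, 0.01, 0.01, -0.0], 'position': [163.609, 628.25, 230.111], 'tool_rot': [0.127, 0.992, -0.001, -0.0], 'ft_force': [-0.285, 0.64, -0.837], 'ft_torque': [-0.047, -0.008, 0.043], 'grip_force': 0.0, 'gripper_width': 1.003}
top [ 440.  334. 1402.] [ 0.09 -0.02 -1.  ]
side [ 159. -330.  825.] [ 0.37  0.6  -0.71]
```

View pics/top0.png

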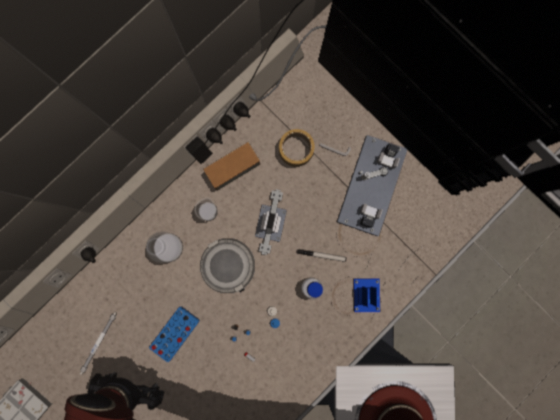

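View pics/side0.png

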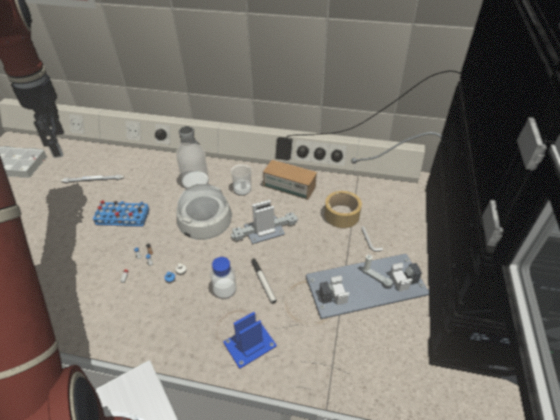

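The top view shows the tensioner plate around (372,185) with forks at (387,157) and (370,214) and the roller arm at (372,173). The parked bar runs (277,197)–(264,248) on the grey stand at (270,222), the centrifuge is at (228,265), and the blue decoy is at (367,295). The side view agrees: bar (237,235)–(293,217), tensioner (367,285).

```bash
python3 - <<'E'
from h import *
for n in ("top","side"):
    c=cam(n); d=np.load(f"{n}0.npy"); im=cv2.imread(f"pics/{n}0.png"); P=cloud(c,d)
    np.save(f"{n}P.npy",P)
    b={"top":[(387,157),(370,214),(372,173),(270,222),(277,197),(264,248),(228,265),(355,200),(312,289),(320,256),(297,147),(332,150),(367,295),(206,211),(165,249),(231,165)],"side":[(237,235),(293,217),(264,218),(335,290),(403,275),(370,260)]}[n]
    for u,v in b: print(n,(u,v),P[v,u].round(0), "z0 ray",ray(c,(u,v),0)[0].round(0), im[v,u])
    if n=="top":
        a=cv2.resize(im[120:270,240:420],None,fx=4,fy=4,interpolation=cv2.INTER_CUBIC); cv2.imwrite("pics/t1.png",cv2.convertScaleAbs(a,alpha=1.5))
    else:
        a=cv2.resize(im[190:330,220:440],None,fx=3.6,fy=3.6,interpolation=cv2.INTER_CUBIC); cv2.imwrite("pics/s1.png",cv2.convertScaleAbs(a,alpha=1.2))
E
```

```text
top (387, 157) [706.  20.  32.] z0 ray [712.  13.   0.] [166 169 172]
top (370, 214) [551.  66.  24.] z0 ray [553.  62.   0.] [176 176 180]
top (372, 173) [663.  60.  27.] z0 ray [667.  55.   0.] [144 148 152]
top (270, 222) [525. 336.  84.] z0 ray [530. 336.   0.] [29 30 32]
top (277, 197) [596. 317.  25.] z0 ray [599. 317.   0.] [137 141 145]
top (264, 248) [459. 351.  28.] z0 ray [459. 351.   0.] [137 142 145]
top (228, 265) [415. 440. 101.] z0 ray [413. 448.  -0.] [90 92 97]
top (355, 200) [590. 105.  13.] z0 ray [592. 103.   0.] [113 107 106]
top (312, 289) [356. 229. 101.] z0 ray [349. 221.   0.] [128  48  24]
top (320, 256) [438. 200.  11.] z0 ray [438. 199.   0.] [120 130 139]
top (297, 147) [738. 262.  -0.] z0 ray [738. 262.   0.] [107 120 137]
top (332, 150) [728. 166.  10.] z0 ray [730. 165.   0.] [ 95 100 108]
top (367, 295) [341.  89.  91.] z0 ray [334.  72.   0.] [86 35 16]
top (206, 211) [558. 508.  15.] z0 ray [559. 510.   0.] [141 141 147]
top (165, 249) [454. 588. 151.] z0 ray [455. 619.   0.] [138 138 144]
top (231, 165) [676. 439.  58.] z0 ray [686. 444.   0.] [ 55  87 127]
side (237, 235) [453. 339.  23.] z0 ray [461. 358.   0.] [167 171 165]
side (293, 217) [604. 311.  26.] z0 ray [619. 332.   0.] [167 170 166]
side (264, 218) [524. 322.  58.] z0 ray [552. 372.   0.] [138 142 142]
side (335, 290) [553.  70.  30.] z0 ray [568.  85.   0.] [207 211 210]
side (403, 275) [709.  20.  28.] z0 ray [728.  32.   0.] [206 211 209]
side (370, 260) [654.  76.  60.] z0 ray [693. 108.   0.] [149 156 154]
```

View pics/t1.png

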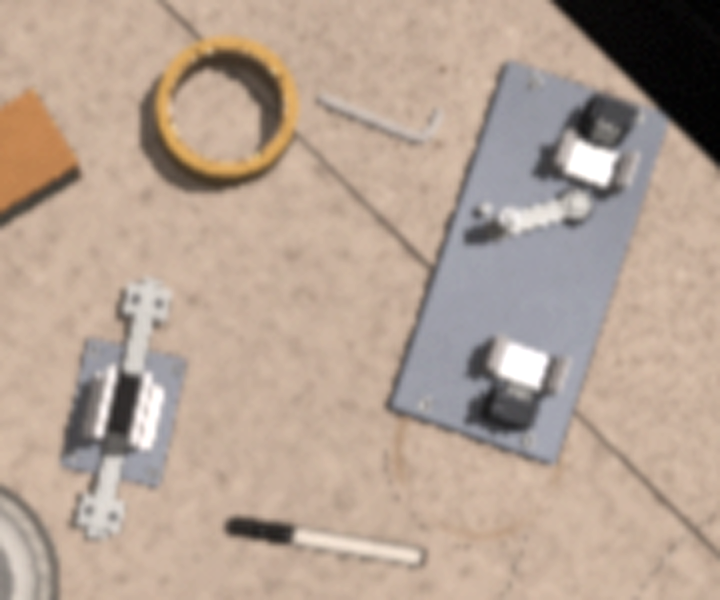

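View pics/s1.png

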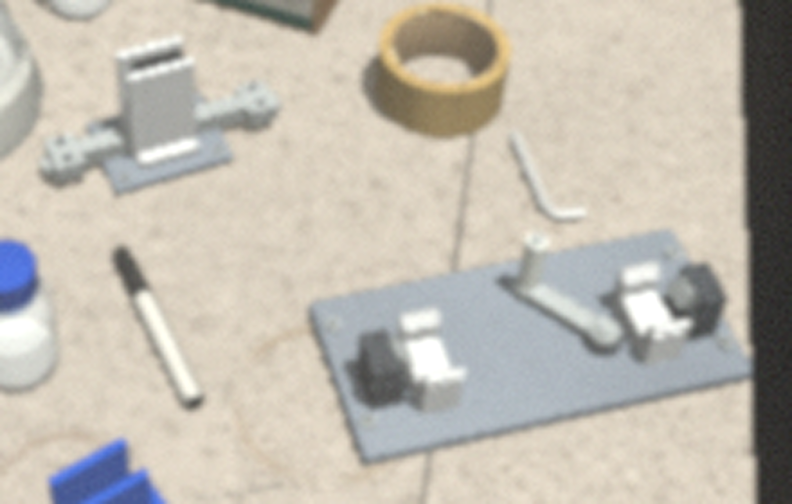

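The crops show the tensioner's pivot next to the far fork (590,160 in the crop), so tensioner +x points toward the robot. The roller stands at (483,210), on the -y side, which is world +y. The stand's plates hide the bar's handle. Next I'll fit the outlines.

```bash
cat > m.py <<'E'
from h import *
def blob(m,near):
    n,l,s,ce=cv2.connectedComponentsWithStats(m.astype(np.uint8)); ok=[i for i in range(1,n) if s[i,4]>15]
    i=min(ok,key=lambda i:np.hypot(*(ce[i]-near))); return l==i
def outline(m,c,z):
    k=max(cv2.findContours(m.astype(np.uint8),cv2.RETR_EXTERNAL,cv2.CHAIN_APPROX_NONE)[0],key=cv2.contourArea)[:,0]
    return ray(c,k,z)[:,:2].astype(np.float32)
def rect(p):
    (x,y),(w,h),a=cv2.minAreaRect(p); 
    if w<h: w,h,a=h,w,a+90
    return np.round([x,y,w,h,(a+90)%180-90],1)
E
python3 - <<'E'
from m import *
for n,pl in (("top",(355,200)),("side",(350,285))):
    im=cv2.imread(f"pics/{n}0.png"); c=cam(n); P=np.load(f"{n}P.npy"); z=P[...,2]; B,G,Rr=[im[...,i].astype(int) for i in range(3)]
    hsv=cv2.cvtColor(im,cv2.COLOR_BGR2HSV)
    reg=(P[...,0]>480)&(P[...,0]<800)&(P[...,1]>-60)&(P[...,1]<160)
    blue=(B>Rr-1)&reg&(z>4)
    m=blob(cv2.morphologyEx(blue.astype(np.uint8),cv2.MORPH_CLOSE,np.ones((9,9))),pl)
    print(n,"plate z",np.median(z[blob(blue,pl)]),rect(outline(m,c,12)))
    # stand foot
    reg2=(P[...,0]>420)&(P[...,0]<640)&(P[...,1]>270)&(P[...,1]<400)
    st=reg2&(z>5)&(B>Rr-1)&(hsv[...,1]<90)
    # bar ends via cloud
    for nm,cx,cy in (("far",596,317),("near",459,351)):
        e=reg2&(np.hypot(P[...,0]-cx,P[...,1]-cy)<38)&(z>10)&(z<40)&(hsv[...,1]<30)
        q=P[e]; print(nm,e.sum(),"zmed",np.percentile(q[:,2],[20,50,80]).round(1),rect(outline(blob(e,proj(c,[cx,cy,24])[0]),c,24)),q.mean(0).round(1))
    bl=reg2&(z>70); q=P[bl]; print("tops z>70",bl.sum(),q.mean(0).round(1))
    # forks
    for nm,cx,cy in (("far",706,20),("near",551,66)):
        e=reg&(hsv[...,1]<25)&(hsv[...,2]>130)&(np.hypot(P[...,0]-cx,P[...,1]-cy)<45)&(z>18)
        q=P[e]; print("fork",nm,e.sum(),np.percentile(q[:,2],[5,50,95]).round(),((q.min(0)+q.max(0))/2).round(1),q.mean(0).round(1), rect(q[:,:2].astype(np.float32)))
    e=reg&(z>55); q=P[e]; print("roller>55",e.sum(),q.mean(0).round(1),q[:,2].max())
    mk=(P[...,0]>380)&(P[...,0]<480)&(P[...,1]>110)&(P[...,1]<275)&(z>5)&(z<30); q=P[mk]; print("marker",rect(q[:,:2].astype(np.float32)))
    tp=(P[...,0]>650)&(P[...,1]>180)&(P[...,1]<340)&(z>30)&(z<60); q=P[tp]; print("tape",rect(q[:,:2].astype(np.float32)))
E
```

```text
top plate z 274.2398539673097 [ 866.  -148.8  893.4  275.4  -46.9]
far 166 zmed [20.2 23.3 26.2] [5.879e+02 3.184e+02 5.410e+01 2.960e+01 3.000e-01] [590.4 321.6  22.8]
near 158 zmed [20.2 23.4 26.3] [469.6 347.3  52.8  28.8 -10.9] [468.3 347.1  22.7]
tops z>70 1123 [ 452.9  335.9 1171.1]
fork far 116 [23. 30. 45.] [688.7  22.7  34.4] [693.6  21.8  30.2] [687.1  25.4  47.4  36.2 -18.5]
fork near 109 [25. 31. 46.] [559.6  69.2  36.8] [560.1  68.   32.3] [559.4  69.6  35.6  26.   72.7]
roller>55 13728 [753.1 -14.7 529.2] 803.1583013032708
marker [430.3 194.2 157.6  96.9 -89.7]
tape [921.6 261.9 471.3 152.  -10. ]
side plate z 11.565191555785646 [1555.9  447.2 2272.8  256.6   23.1]
far 187 zmed [15.6 22.1 24. ] [583.9 316.9  58.2  41.1 -14.4] [588.6 318.2  20.4]
near 215 zmed [15.8 22.  23.9] [465.1 339.3  51.6  41.2 -26.8] [463.  349.2  20.6]
tops z>70 299 [510.7 342.2  82.2]
fork far 351 [22. 31. 49.] [699.1  19.4  36.9] [693.8  20.1  34.2] [693.3  21.3  66.9  52.2 -37.1]
fork near 303 [25. 35. 49.] [551.2  66.3  35.9] [557.7  66.6  36.3] [545.4  70.8  53.2  52.9  72. ]
roller>55 7513 [748.6 -17.  412.7] 641.8356774840588
marker [440.2 196.9 135.8  13.2  80.5]
tape [872.5 271.1 375.8 153.   -9.8]
```

>>> {"method": "apply_moves", "body": {
  "steps": [0,0,0,-1.75,-0.8,0,8.5,0,0,0,-3.5,-1.6,0,8.5,0,0,0,-3.5,-1.6,0,8.5,0,0,0,-3.5,-1.6,0,8.5,0,0,0,-3.5,-1.6,0,8.5,0,0,0,-3.5,-1.6,0,8.5,0,0,0,-3.5,-1.6,0,8.5,0,0,0,-3.5,-1.6,0,8.5,0,0,0,-3.5,-1.6,0,8.5,0,0,0,-3.5,-1.6,0,8.5]
}}

```text
clock: 0.93
position: [448.2, 396.5, 230.9]
tool_rot: [0.127, 0.992, -0.0, -0.0]
ft_force: [0.1, 0.4, -0.8]
gripper_width: 0.997
grip_force: 0.0
```

>>> {"method": "apply_moves", "body": {
  "steps": [0,0,0,-3.5,-1.6,0,8.5,0,0,0,-3.5,-1.6,0,8.5,0,0,0,-1.75,-0.8,0,8.5,0,0,0,0,0,0,8.5,0,0,0,0,0,0,8.5,0,0,0,0,0,0,8.5]
}}

```text
clock: 1.43
position: [520.6, 338.4, 230.8]
tool_rot: [0.126, 0.992, 0.0, -0.001]
ft_force: [-0.7, 0.4, 1.2]
gripper_width: 0.992
grip_force: 0.0
```

```bash
python3 - <<'E'
from h import *
c=cam("wrist"); s=status.state(); print(s["clock"],np.round(s["position"],1),np.round(s["tool_rot"],4),np.max(np.abs(s["dq"])))
im,d=eyes.capture("wrist"); cv2.imwrite("pics/w1.png",im); np.savez("w1.npz",P=cloud(c,d)); print(c[2].round(),c[1].round(2).tolist())
E
```

```text
1.4333 [520.6 338.4 230.8] [ 1.263e-01  9.920e-01  2.000e-04 -1.100e-03] 0.02410348839292638
[445. 359. 374.] [[0.25, 0.92, 0.29], [0.97, -0.24, -0.08], [0.0, 0.3, -0.95]]
```

View pics/w1.png

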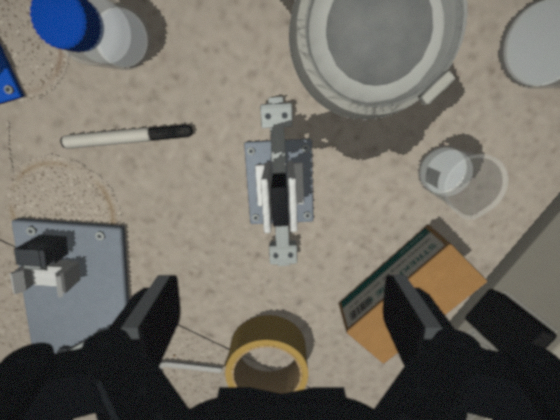

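The wrist view shows the bar's near block at (277,113), far block at (283,253), black handle at (280,195) and stand foot at (280,180). The near block is close to the centrifuge and the far block is free.

```bash
python3 - <<'E'
from m import *
im=cv2.imread("pics/w1.png"); c=cam("wrist"); P=np.load("w1.npz")["P"]; z=P[...,2]
hsv=cv2.cvtColor(im,cv2.COLOR_BGR2HSV); B,G,Rr=[im[...,i].astype(int) for i in range(3)]
print(im[105,270],im[240,283],im[120,230])
def box(u0,u1,v0,v1): 
    m=np.zeros(z.shape,bool); m[v0:v1,u0:u1]=1; return m
C=[]
for nm,b,nr in (("far",box(260,310,240,270),(283,253)),("near",box(255,300,98,127),(277,113))):
    m=blob(b&(z>12)&(z<40),nr); o=outline(m,c,24); C.append(rect(o)[:2]); print(nm,m.sum(),np.percentile(z[m],[10,50,90]).round(1),rect(o),P[m].mean(0).round(1))
d=C[0]-C[1]; print("mid",(C[0]+C[1])/2,"dist",np.hypot(*d),"ang",np.degrees(np.arctan2(d[1],d[0])))
h=blob(box(262,300,165,230)&(hsv[...,2]<45)&(z>60),(280,195)); print("handle",np.median(z[h]),rect(outline(h,c,84)))
f=blob(box(235,325,130,230)&(z>4)&(z<14),(255,190)); 
pts=P[box(235,325,130,230)&(z>5)&(z<12)]; print("foot",np.median(pts[:,2]),rect(pts[:,:2].astype(np.float32)))
print("tool ang",R.from_quat(status.state()["tool_rot"]).as_matrix()[:,0].round(4))
# cross-check: far block by top & side
for n in("top","side"):
    P2=np.load(n+"P.npy"); cc=cam(n)
    for x in C:
        m=(np.hypot(P2[...,0]-x[0],P2[...,1]-x[1])<20)&(P2[...,2]>16)&(P2[...,2]<32); print(n,P2[m].mean(0).round(1))
E
```

```text
[149 154 149] [160 164 160] [131 148 157]
far 659 [20.6 24.1 25.2] [599.9 321.1  30.4  29.5  75.5] [600.1 320.3  23.4]
near 806 [20.6 24.2 25.3] [456.6 351.4  29.8  25.8  75.5] [458.1 350.4  23.5]
mid [528.25 336.25] dist 146.46835835770122 ang -11.939025285974731
handle 84.1225935964614 [527.  336.   39.5  12.7 -11.9]
foot 8.26557551248925 [528.4 335.4  90.   70.1 -11.9]
tool ang [-0.9685  0.2492  0.0021]
top [599.8 319.4  23.8]
top [460.4 349.   23.4]
side [596.9 318.3  22.6]
side [458.8 347.6  22.5]
```

>>> {"method": "apply_moves", "body": {
  "steps": [0,0,-0.022,-2.05,0,0,6,0,0,-0.022,-2.05,-0.06,0,6,0,0,0,-2.05,0,0,6,0,0,0,-2.05,0,2,6,0,0,0,0,0,3.5,6,0,0,0,0,0,3.5,6,0,0,0,0,0,3.5,6,0,0,0,0,0,3.0,6,0,0,0,0,0,2,6,0,0,0,0,0,0,6]
}}

```text
clock: 2.32
position: [596.4, 318.6, 50.6]
tool_rot: [0.103, 0.995, -0.003, -0.005]
ft_force: [-0.5, -0.5, -0.7]
gripper_width: 0.702
grip_force: 0.0
```

>>> {"method": "apply_moves", "body": {
  "steps": [0,0,0,0,0,0,6,0,0,0,0,0,0,6,0,0,0,0,0,0,6]
}}

```text
clock: 2.57
position: [602.8, 319.8, 58.8]
tool_rot: [0.105, 0.994, 0.001, 0.002]
ft_force: [0.6, -0.6, -1.3]
gripper_width: 0.705
grip_force: 0.0
```

```bash
python3 - <<'E'
from h import *
s=status.state(); p=np.array(s["position"]); M=R.from_quat(s["tool_rot"]).as_matrix(); print(p.round(1),M[:,0].round(4), "shift cm",(M.T@(np.array([600.6,320.9,9])-p)/10).round(2), "ang",np.degrees(np.arctan2(M[1,0],M[0,0])))
E
```

```text
[602.8 319.8  58.8] [-0.9781  0.2083 -0.0033] shift cm [0.25 0.05 4.98] ang 167.97530579559702
```

>>> {"method": "apply_moves", "body": {
  "steps": [0,0,0,0.1,0,1,6,0,0,0,0,0,1,6,0,0,0,0,0,1,6,0,0,0,0,0,0.6,6,0,0,0,0,0,0.4,6,0,0,0,0,0,0,6,0,0,0,0,0,0,6,0,0,0,0,0,0,6]
}}

```text
clock: 3.23
position: [601.0, 318.7, 16.5]
tool_rot: [0.105, 0.994, 0.0, 0.0]
ft_force: [0.1, 0.3, 0.4]
gripper_width: 0.704
grip_force: 0.0
```

```bash
cat > t.py <<'E'
import sys
from h import *
def to(x,y,z,ang=None):
    s=status.state(); p=np.array(s["position"]); M=R.from_quat(s["tool_rot"]).as_matrix()
    a=np.degrees(np.arctan2(M[1,0],M[0,0]))
    print("t",round(s["clock"],2),p.round(1),"shift cm",(M.T@(np.array([x,y,z])-p)/10).round(2),"ang",a.round(2),"rz",None if ang is None else round(-np.radians(ang-a),4),"tilt",np.degrees(M[:2,2]).round(2),"dq",np.abs(s["dq"]).max().round(3),"F",np.round(s["ft_force"],1),"w",round(s["gripper_width"]*85.4,1),"g",s["grip_force"])
if __name__=="__main__": to(*map(float,sys.argv[1:]))
E
python3 t.py 600.6 320.9 9 168.1
```

```text
t 3.23 [601.  318.7  16.5] shift cm [0.08 0.21 0.75] ang 167.92 rz -0.0031 tilt [0.04 0.02] dq 0.008 F [0.1 0.3 0.4] w 60.1 g 0.0
```

>>> {"method": "apply_moves", "body": {
  "squeeze": 100,
  "steps": [0,0,0,0,0.2,0.3,6,0,0,0,0,0,0.3,6,0,0,0,0,0,0.15,6,0,0,0,0,0,0,6,0,0,0,0,0,0,2,0,0,0,0,0,0,2,0,0,0,0,0,0,2,0,0,0,0,0,0,2,0,0,0,0,0,0,2,0,0,0,0,0,0,2]
}}

```text
clock: 4.07
position: [601.2, 320.3, 9.3]
tool_rot: [0.105, 0.994, -0.0, 0.0]
ft_force: [-0.6, 0.2, 4.3]
gripper_width: 0.321
grip_force: 99.5
```

```bash
python3 t.py 600.6 320.9 9 168.1
```

```text
t 4.07 [601.2 320.3   9.3] shift cm [0.07 0.04 0.03] ang 167.92 rz -0.0031 tilt [ 0.01 -0.01] dq 0.001 F [-0.6  0.2  4.3] w 27.4 g 99.53273177146912
```

>>> {"method": "apply_moves", "body": {
  "steps": [0,0,0,0,0,-0.3,2,0,0,0,0,0,-0.5,2,0,0,0,0,0,-0.7,2,0,0,0,0,0,-0.7,2,0,0,0,0,0,-0.5,2,0,0,0,0,0,-0.3,2,0,0,0,0,0,0,2,0,0,0,0,0,0,2]
}}

```text
clock: 4.73
position: [601.1, 320.5, 39.0]
tool_rot: [0.105, 0.994, 0.0, 0.0]
ft_force: [0.3, -0.4, -2.2]
gripper_width: 0.322
grip_force: 99.1
```

```bash
cat > bar.py <<'E'
from h import *
c=cam("side"); im,d=eyes.capture("side"); P=cloud(c,d); np.save("sP.npy",P); cv2.imwrite("pics/side_last.png",im)
hsv=cv2.cvtColor(im,cv2.COLOR_BGR2HSV)
import sys
cx,cy,z0=map(float,sys.argv[1:4])
m=(np.hypot(P[...,0]-cx,P[...,1]-cy)<20)&(P[...,2]>z0-15)&(P[...,2]<z0+20)
print(m.sum(),"block z pct",np.percentile(P[m][:,2],[5,50,80,90,97]).round(1),P[m].mean(0).round(1))
E
python3 t.py 600.6 320.9 39; python3 bar.py 457 351 46
```

```text
t 4.73 [601.1 320.5  39. ] shift cm [0.05 0.03 0.  ] ang 167.93 rz None tilt [0.01 0.01] dq 0.011 F [ 0.3 -0.4 -2.2] w 27.5 g 99.08259272575378
149 block z pct [38.8 50.4 52.1 52.8 53.6] [457.4 345.7  48.1]
```

>>> {"method": "apply_moves", "body": {
  "steps": [0,0,0,0,0,-1,2,0,0,0,0,0,-2,2,0,0,0,0,0,-2,2,0,0,0,0,0,-2,2,0,0,0,0,0,-1,2,0,0,0,0,0,0,2,0,0,0,-0.7,-1.3,0,2,0,0,0,-1.2,-2,0,2,0,0,0,-1.2,-2,0,2,0,0,0,-1.2,-2,0,2]
}}

```text
clock: 5.62
position: [627.1, 237.1, 116.6]
tool_rot: [0.105, 0.994, -0.002, -0.002]
ft_force: [-0.3, 0.1, -2.0]
gripper_width: 0.325
grip_force: 99.0
```

>>> {"method": "apply_moves", "body": {
  "steps": [0,0,0,-1.2,-2,0,2,0,0,0,-0.7,-1.3,0,2,0,0,0,-0.5,-0.7,0,2,0,0,0,0,0,1,2,0,0,0,0,0,2,2,0,0,0,0,0,2,2,0,0,0,0,0,2,2,0,0,0,0,0,1.5,2,0,0,0,0,0,0.5,2,0,0,0,0,0,0,2]
}}

```text
clock: 6.45
position: [640.5, 197.6, 26.1]
tool_rot: [0.104, 0.995, -0.0, -0.003]
ft_force: [-0.8, 0.5, -2.0]
gripper_width: 0.321
grip_force: 98.9
```

>>> {"method": "apply_moves", "body": {
  "steps": [0,0,0,0,0,0,2,0,0,0,0,0,0,2,0,0,0,0,0,0,2]
}}

```text
clock: 6.7
position: [643.8, 196.6, 30.2]
tool_rot: [0.105, 0.994, 0.001, 0.001]
ft_force: [0.2, -0.2, -2.4]
gripper_width: 0.321
grip_force: 99.0
```

```bash
python3 t.py 642.6 196.5 1 168.0; python3 bar.py 498 227 50
```

```text
t 6.7 [643.8 196.6  30.2] shift cm [ 0.12 -0.04  2.92] ang 167.94 rz -0.001 tilt [0.15 0.06] dq 0.003 F [ 0.2 -0.2 -2.4] w 27.4 g 98.96992921829224
128 block z pct [36.2 41.7 43.1 43.7 44.5] [501.2 223.7  41.3]
```

>>> {"method": "apply_moves", "body": {
  "steps": [0,0,0,0,0,0.6,2,0,0,0,0,0,0.8,2,0,0,0,0,0,0.6,2,0,0,0,0,0,0.4,2,0,0,0,0,0,0.2,2,0,0,0,0,0,0,2,0,0,0,0,0,0,2,0,0,0,0,0,0,2]
}}

```text
clock: 7.42
position: [643.2, 196.0, 2.9]
tool_rot: [0.105, 0.994, 0.0, 0.0]
ft_force: [0.0, 0.3, -2.6]
gripper_width: 0.318
grip_force: 99.0
```

```bash
python3 t.py 642.6 196.5 1.3 168.0
```

```text
t 7.42 [643.2 196.    2.9] shift cm [0.07 0.04 0.16] ang 167.92 rz -0.0014 tilt [0.04 0.01] dq 0.004 F [ 0.   0.3 -2.6] w 27.2 g 99.02611970901489
```

Still 1–2 mm above the bench, so I'll lower it in small steps until it touches, then release.

>>> {"method": "apply_moves", "body": {
  "steps": [0,0,0,0,0,0.08,2,0,0,0,0,0,0.07,2,0,0,0,0,0,0,2,0,0,0,0,0,0,2]
}}

```text
clock: 7.75
position: [643.3, 196.0, 1.6]
tool_rot: [0.105, 0.994, 0.0, 0.0]
ft_force: [0.4, -0.1, -0.9]
gripper_width: 0.321
grip_force: 99.1
```

>>> {"method": "apply_moves", "body": {
  "steps": [0,0,0,0,0,0,4,0,0,0,0,0,0,6,0,0,0,0,0,0,6,0,0,0,0,0,0,6,0,0,0,0,0,0,6,0,0,0,0,0,-1,6,0,0,0,0,0,-2.5,6,0,0,0,0,0,-3,6,0,0,0,0,0,-3.5,6,0,0,0,0,0,-4,6]
}}

```text
clock: 8.58
position: [641.8, 195.6, 142.2]
tool_rot: [0.105, 0.994, -0.001, -0.001]
ft_force: [0.7, 0.2, -0.3]
gripper_width: 0.701
grip_force: 0.0
```

>>> {"method": "apply_moves", "body": {
  "steps": [0,0,0,2,0,-4,6,0,0,0,3,0,-2,6,0,0,0,2.2,0,0,6,0,0,0,0,0,0,6,0,0,0,0,0,0,6,0,0,0,0,0,0,6,0,0,0,0,0,0,6]
}}

```text
clock: 9.17
position: [574.7, 209.8, 198.2]
tool_rot: [0.106, 0.994, -0.0, 0.0]
ft_force: [0.6, 0.2, -1.3]
gripper_width: 0.703
grip_force: 0.0
```

```bash
python3 t.py 570 212 200; python3 - <<'E'
from h import *
c=cam("wrist"); im,d=eyes.capture("wrist"); cv2.imwrite("pics/w2.png",im); np.savez("w2.npz",P=cloud(c,d),K=c[0],R=c[1],o=c[2])
E
```

```text
t 9.17 [574.7 209.8 198.2] shift cm [ 0.5   0.12 -0.18] ang 167.85 rz None tilt [ 0.01 -0.05] dq 0.01 F [ 0.6  0.2 -1.3] w 60.0 g 0.0
```

View pics/w2.png

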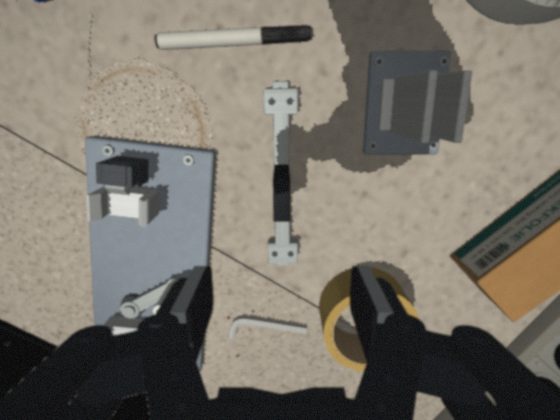

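The bar stands upright and free on the bench, with blocks at (281,101) and (283,250) and the handle at (283,195). The tensioner plate's near edge runs (88,138)–(214,150), with the near fork at (122,203).

```bash
cat > w2.py <<'E'
from m import *
im=cv2.imread("pics/w2.png"); Z=np.load("w2.npz"); c=(Z["K"],Z["R"],Z["o"]); P=Z["P"]; z=P[...,2]
hsv=cv2.cvtColor(im,cv2.COLOR_BGR2HSV); B,G,Rr=[im[...,i].astype(int) for i in range(3)]
def box(u0,u1,v0,v1): 
    m=np.zeros(z.shape,bool); m[v0:v1,u0:u1]=1; return m
C=[]
for nm,b,nr in (("far",box(262,305,236,264),(283,250)),("near",box(258,305,88,115),(281,101))):
    m=blob(b&(z>7)&(z<30),nr); o=outline(m,c,16); C.append(rect(o)[:2]); print(nm,np.percentile(z[m],[10,50,90]).round(1),rect(o),P[m].mean(0).round(1))
d=C[0]-C[1]; print("mid",(C[0]+C[1])/2,"dist",np.hypot(*d),"ang",np.degrees(np.arctan2(d[1],d[0])))
h=blob(box(268,298,155,230)&(z>55),(283,195)); print("handle",np.median(z[h]),rect(outline(h,c,76)))
# plate right edge / near edge lines at z=12
pl=((B>Rr-2)&(z>7)&(z<17)).astype(np.uint8)
E=[];N=[]
for v in range(165,262,2):
    u=np.where(pl[v,170:240])[0]; 
    if len(u): E.append((170+u.max()+.5,v))
for u in range(110,205,2):
    v=np.where(pl[120:175,u])[0]
    if len(v): N.append((u,120+v.min()-.5))
F=[]
for v in range(165,262,2):
    u=np.where(pl[v,70:130])[0]
    if len(u): F.append((70+u.min()-.5,v))
def line(px):
    p=ray(c,px,12)[:,:2].astype(np.float32); vx,vy,x,y=cv2.fitLine(p,cv2.DIST_HUBER,0,.01,.01).ravel(); r=np.abs((p-[x,y])@[-vy,vx]); print(len(p),"ang",np.degrees(np.arctan2(vy,vx)).round(2),"pt",x.round(1),y.round(1),"res",np.median(r).round(2)); return np.array([x,y])
e=line(E); n=line(N); f=line(F)
np.save("w2e.npy",[e,n,f])
print("plate z",np.median(z[pl>0]))
nf=box(80,165,180,225)&(z>22)&(z<60)&(hsv[...,1]<40)&(hsv[...,2]>60); q=P[nf]; print("near fork",q.mean(0).round(1),rect(q[:,:2].astype(np.float32)),np.percentile(q[:,2],[5,50,95]).round(1))
for lo,hi in((26,34),(44,56)):
    q=P[nf&(z>lo)&(z<hi)]; print(lo,len(q),q.mean(0).round(1),rect(q[:,:2].astype(np.float32)))
E
python3 w2.py
```

```text
far [14.9 16.2 17.2] [641.2 197.2  29.5  29.4 -12.2] [641.9 197.1  15.8]
near [15.3 16.3 17.4] [501.8 225.3  29.3  21.8  77.8] [501.7 225.4  16.3]
mid [571.5  211.25] dist 142.20397322156654 ang -11.396851945977037
handle 76.19958481984781 [570.9 211.3  39.6  13.5 -12.2]
49 ang -18.88 pt 587.1 137.6 res 0.24
48 ang 70.97 pt 514.6 106.2 res 0.24
39 ang -19.12 pt 570.0 17.3 res 0.24
plate z 12.14510973487478
near fork [555.3  68.8  38.9] [551.7  69.8  52.   41.8  71.4] [27.9 38.6 52.5]
26 924 [559.4  67.3  30.3] [556.1  69.   50.6  33.3  72.6]
44 830 [549.8  68.3  49.2] [551.5  69.5  51.8  41.5  71.9]
```

>>> {"method": "apply_moves", "body": {
  "steps": [0,0,0,-1,-1.6,0,6,0,0,0,-1.7,-3,0,6,0,0,0,-1.7,-3,0,6,0,0,0,-1.7,-3,0,6,0,0,0,-1.7,-3,0,6,0,0,0,-1,-1.5,0,6,0,0,0,0,0,0,6,0,0,0,0,0,0,6,0,0,0,0,0,0,6,0,0,0,0,0,0,6]
}}

```text
clock: 10.05
position: [628.0, 46.9, 198.2]
tool_rot: [0.104, 0.995, 0.001, -0.001]
ft_force: [0.2, -0.7, 0.3]
gripper_width: 0.703
grip_force: 0.0
```

```bash
python3 t.py 570 212 200; python3 - <<'E'
from h import *
c=cam("wrist"); im,d=eyes.capture("wrist"); cv2.imwrite("pics/w3.png",im); np.savez("w3.npz",P=cloud(c,d),K=c[0],R=c[1],o=c[2])
E
```

```text
t 10.05 [628.   46.9 198.2] shift cm [ 9.08 14.96 -0.15] ang 168.09 rz None tilt [-0.06  0.09] dq 0.009 F [ 0.2 -0.7  0.3] w 60.0 g 0.0
```

View pics/w3.png

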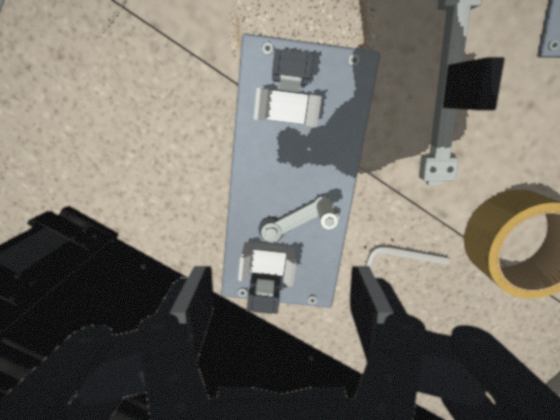

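The whole plate is visible from above: near fork floor at (288,106), far fork floor at (268,262), pivot (270,230), roller top (330,220).

```bash
python3 - <<'E'
from m import *
im=cv2.imread("pics/w3.png"); Z=np.load("w3.npz"); c=(Z["K"],Z["R"],Z["o"]); P=Z["P"]; z=P[...,2]
B,G,Rr=[im[...,i].astype(int) for i in range(3)]
S=[]
pl=(z>8)&(z<16.5)
def line(px):
    p=ray(c,px,12)[:,:2].astype(np.float32); vx,vy,x,y=cv2.fitLine(p,cv2.DIST_HUBER,0,.01,.01).ravel(); r=np.abs((p-[x,y])@[-vy,vx]); print(len(p),"ang",np.degrees(np.arctan2(vy,vx)).round(2),"pt",x.round(1),y.round(1),"res",np.median(r).round(2)); return np.array([x,y]),np.arctan2(vy,vx)
L=[(215+np.where(pl[v,215:260])[0].min()-.5,v) for v in range(60,240,2)]
Rt=[(335+np.where(pl[v,335:395])[0].max()+.5,v) for v in list(range(70,195,2))+list(range(240,262,2))if pl[v,335:395].any()]
T=[(u,25+np.where(pl[25:60,u])[0].min()-.5) for u in range(255,360,2) if pl[25:60,u].any()]
Bt=[(u,285+np.where(pl[285:320,u])[0].max()+.5) for u in range(290,325,2) if pl[285:320,u].any()]
l,al=line(L); r_,ar=line(Rt); t,at=line(T); b,ab=line(Bt)
a=np.pi+(al+ar)/2; ux=np.array([np.cos(a),np.sin(a)]); uy=np.array([-ux[1],ux[0]])
print("ang",np.degrees(a),"width",(l-r_)@uy,"len",(t-b)@ux,"at",np.degrees(at))
oy=((l@uy-45)+(r_@uy+75))/2; ox=(t@ux+b@ux)/2; O=ox*ux+oy*uy; print("origin",O.round(1),"from t",(t@ux-128).round(1),"from b",(b@ux+128).round(1))
F=[]
for nm,(u0,u1,v0,v1) in (("near",(255,325,85,128)),("far",(238,305,245,280))):
    m=np.zeros(z.shape,bool); m[v0:v1,u0:u1]=1; 
    f=blob(m&(z>25)&(z<35)&(G>150),((u0+u1)/2,(v0+v1)/2)); o=outline(f,c,30); rr=rect(o); F.append(rr[:2]); q=P[f]; print(nm,f.sum(),np.median(q[:,2]).round(1),rr,"tens frame",((rr[:2]-O)@ux).round(1),((rr[:2]-O)@uy).round(1))
    w=m&(z>44)&(z<55); q=P[w][:,:2]-O; print(" walls y",np.percentile(q@uy,[1,99]).round(1),"x",np.percentile(q@ux,[1,99]).round(1))
d=F[0]-F[1]; print("forks mid",(F[0]+F[1])/2,np.hypot(*d),np.degrees(np.arctan2(d[1],d[0])))
m=np.zeros(z.shape,bool); m[205:235,315:345]=1; m&=(z>60)&(z<75); rr=P[m].mean(0); print("roller",rr.round(1),((rr[:2]-O)@ux).round(1),((rr[:2]-O)@uy).round(1))
E
```

```text
90 ang -18.99 pt 589.2 9.6 res 0.23
74 ang -18.87 pt 593.7 134.0 res 0.25
53 ang 71.03 pt 512.0 94.7 res 0.2
18 ang 71.43 pt 765.3 49.3 res 0.26
ang 161.06908 width 119.12561 len 254.35411 at 71.03144
origin [628.7  43.2] from t -581.5 from b -579.9
near 1109 30.3 [560.3  67.5  32.5  23.9  70.9] tens frame 72.6 -0.8
 walls y [-25.7  25.3] x [60.9 89.8]
far 740 30.3 [698.1  19.7  33.   23.8  70.7] tens frame -73.2 -0.3
 walls y [-25.5  25.5] x [-84.3 -60.9]
forks mid [629.2  43.6] 145.85499648623636 160.86938639326223
roller [652.9  82.1  67.5] -10.3 -44.7
```

>>> {"method": "apply_moves", "body": {
  "steps": [0,0,0,1,1.5,0,5,0,0,0,1.7,2.9,0,5,0,0,0,1.7,2.9,0,5,0,0,0,1.7,2.9,0,5,0,0,0,1.7,2.9,0,5,0,0,0,1.1,1.8,0,5,0,0,0,0,0,2,5,0,0,0,0,0,2.5,5,0,0,0,0,0,1.5,5,0,0,0,0,0,0,5]
}}

```text
clock: 10.93
position: [569.2, 209.7, 135.1]
tool_rot: [0.104, 0.995, -0.002, -0.004]
ft_force: [-0.0, -0.5, -0.6]
gripper_width: 0.585
grip_force: 0.0
```

>>> {"method": "apply_moves", "body": {
  "steps": [0,0,0,0,0,0,5,0,0,0,0,0,0,5,0,0,0,0,0,0,5]
}}

```text
clock: 11.18
position: [573.4, 209.7, 140.2]
tool_rot: [0.105, 0.994, 0.001, 0.001]
ft_force: [0.3, 0.4, 0.0]
gripper_width: 0.587
grip_force: 0.0
```

```bash
python3 t.py 571.2 211.3 44 167.9
```

```text
t 11.18 [573.4 209.7 140.2] shift cm [0.27 0.1  9.62] ang 167.95 rz 0.0008 tilt [0.16 0.07] dq 0.005 F [0.3 0.4 0. ] w 50.1 g 0.0
```

>>> {"method": "apply_moves", "body": {
  "steps": [0,0,0,0.1,0.1,1,5,0,0,0,0,0,2,5,0,0,0,0,0,2.5,5,0,0,0,0,0,2,5,0,0,0,0,0,1.2,5,0,0,0,0,0,0.6,5,0,0,0,0,0,0,5,0,0,0,0,0,0,5,0,0,0,0,0,0,5]
}}

```text
clock: 11.93
position: [572.7, 210.6, 46.8]
tool_rot: [0.105, 0.994, 0.001, 0.001]
ft_force: [-0.5, -0.6, 0.2]
gripper_width: 0.584
grip_force: 0.0
```

```bash
python3 t.py 571.2 211.3 44 167.9
```

```text
t 11.93 [572.7 210.6  46.8] shift cm [0.16 0.04 0.28] ang 167.92 rz 0.0004 tilt [0.14 0.06] dq 0.007 F [-0.5 -0.6  0.2] w 49.9 g 0.0
```

>>> {"method": "apply_moves", "body": {
  "squeeze": 100,
  "steps": [0,0,0,0.15,0.04,0.25,5,0,0,0,0,0,0,5,0,0,0,0,0,0,3,0,0,0,0,0,0,0.5,0,0,0,0,0,0,0.5,0,0,0,0,0,0,0.5,0,0,0,0,0,0,0.5,0,0,0,0,0,0,0.5,0,0,0,0,0,0,0.5]
}}

```text
clock: 12.68
position: [570.6, 210.8, 43.5]
tool_rot: [0.105, 0.994, 0.0, 0.0]
ft_force: [-1.0, -0.6, 3.5]
gripper_width: 0.145
grip_force: 98.1
```

```bash
python3 t.py 571.2 211.3 44 167.9
```

```text
t 12.68 [570.6 210.8  43.5] shift cm [-0.05  0.06 -0.05] ang 167.92 rz 0.0004 tilt [0.03 0.  ] dq 0.001 F [-1.  -0.6  3.5] w 12.4 g 98.09459209442139
```

>>> {"method": "apply_moves", "body": {
  "steps": [0,0,0,0,0,-0.7,0.5,0,0,0,0,0,-1.5,0.5,0,0,0,0,0,-2.5,0.5,0,0,0,0,0,-2.5,0.5,0,0,0,0,0,-1.3,0.5,0,0,0,0,0,-0.5,0.5,0,0,0,0,0,0,0.5,0,0,0,0,0,0,0.5]
}}

```text
clock: 13.35
position: [569.4, 210.5, 132.0]
tool_rot: [0.105, 0.994, -0.001, -0.001]
ft_force: [-0.5, -0.7, -2.9]
gripper_width: 0.149
grip_force: 97.4
```

```bash
python3 t.py 656.8 123.9 133.5 160.95; python3 - <<'E'
from h import *
a=np.radians(160.95); ux=np.array([np.cos(a),np.sin(a)]); uy=np.array([-ux[1],ux[0]]); O=np.array([629.1,43.6])
for P in (np.load("topP.npy"),np.load("sideP.npy"),np.load("w3.npz")["P"]):
    for lo,hi in((60,160),(160,400)):
        m=(P[...,2]>lo)&(P[...,2]<hi)&(P[...,0]>640)&(P[...,0]<900)&(P[...,1]<150)&(P[...,1]>-150); q=P[m][:,:2]-O
        if len(q)>20:
            t=np.c_[q@ux,q@uy]; s=t[t[:,0]<-60]; print(lo,len(s)); 
            for y0 in range(-120,100,20):
                k=s[(s[:,1]>y0)&(s[:,1]<y0+20),0]
                if len(k)>3: print("  y",y0,"max x",np.percentile(k,98).round())
E
python3 bar.py 501 225 103
```

```text
t 13.35 [569.4 210.5 132. ] shift cm [-10.36  -6.64  -0.16] ang 167.92 rz 0.1217 tilt [-0.12 -0.05] dq 0.019 F [-0.5 -0.7 -2.9] w 12.8 g 97.3863422870636
60 1955
  y -120 max x -191.0
  y -100 max x -182.0
  y -80 max x -172.0
  y -60 max x -163.0
  y -40 max x -152.0
  y -20 max x -142.0
  y 0 max x -133.0
  y 20 max x -123.0
  y 40 max x -113.0
  y 60 max x -104.0
  y 80 max x -94.0
160 7275
  y -120 max x -192.0
  y -100 max x -182.0
  y -80 max x -172.0
  y -60 max x -162.0
  y -40 max x -153.0
  y -20 max x -143.0
  y 0 max x -133.0
  y 20 max x -124.0
  y 40 max x -114.0
  y 60 max x -104.0
  y 80 max x -94.0
60 1631
  y -120 max x -190.0
  y -100 max x -180.0
  y -80 max x -171.0
  y -60 max x -161.0
  y -40 max x -151.0
  y -20 max x -142.0
  y 0 max x -132.0
  y 20 max x -122.0
  y 40 max x -112.0
  y 60 max x -103.0
  y 80 max x -93.0
160 6124
  y -120 max x -190.0
  y -100 max x -181.0
  y -80 max x -171.0
  y -60 max x -161.0
  y -40 max x -151.0
  y -20 max x -142.0
  y 0 max x -132.0
  y 20 max x -122.0
  y 40 max x -113.0
  y 60 max x -103.0
  y 80 max x -93.0
60 13520
  y -100 max x -182.0
  y -80 max x -172.0
  y -60 max x -162.0
  y -40 max x -152.0
  y -20 max x -142.0
  y 0 max x -132.0
  y 20 max x -123.0
  y 40 max x -119.0
  y 80 max x -93.0
160 3103
  y 60 max x -105.0
  y 80 max x -104.0
193 block z pct [ 91.  102.5 104.3 105.1 105.9] [499.  222.2 100.6]
```

>>> {"method": "apply_moves", "body": {
  "steps": [0,0,0,-1,-0.6,0,0.5,0,0,0,-2,-1.3,0,0.5,0,0,0,-2.2,-1.4,0,0.5,0,0,0,-2.2,-1.4,0,0.5,0,0,0,-2,-1.3,0,0.5,0,0,0.04,-0.9,-0.6,0,0.5,0,0,0.04,0,0,0,0.5,0,0,0.04,0,0,0,0.5,0,0,0,0,0,0,0.5,0,0,0,0,0,0,0.5]
}}

```text
clock: 14.23
position: [656.6, 125.2, 132.1]
tool_rot: [0.164, 0.986, -0.0, -0.001]
ft_force: [-0.2, 0.4, -1.9]
gripper_width: 0.149
grip_force: 97.6
```

>>> {"method": "apply_moves", "body": {
  "steps": [0,0,0,0,0,0,0.5,0,0,0,0,0,0,0.5]
}}

```text
clock: 14.4
position: [656.9, 125.1, 132.8]
tool_rot: [0.164, 0.986, -0.0, -0.0]
ft_force: [-0.7, -0.6, -2.1]
gripper_width: 0.151
grip_force: 97.6
```

```bash
python3 t.py 656.8 123.9 100.5 160.95; python3 - <<'E'
from h import *
c=cam("wrist"); im,d=eyes.capture("wrist"); cv2.imwrite("pics/w4.png",im); np.savez("w4.npz",P=cloud(c,d),K=c[0],R=c[1],o=c[2])
E
```

```text
t 14.4 [656.9 125.1 132.8] shift cm [-0.03 -0.12  3.23] ang 161.09 rz 0.0025 tilt [-0.04  0.  ] dq 0.004 F [-0.7 -0.6 -2.1] w 12.9 g 97.55965948104858
```

View pics/w4.png

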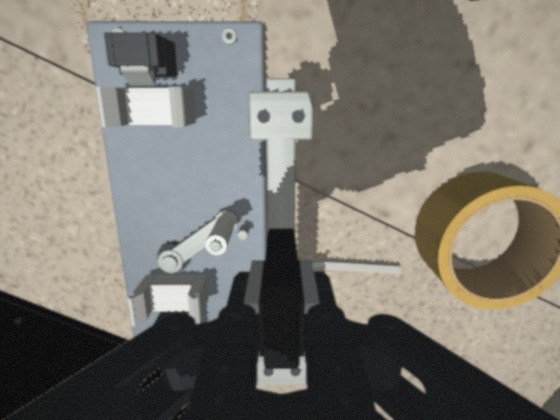

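The bar is held by its handle, with the near block at (281,116) and the far block at (282,372) partly behind the gripper. It is outside the roller (218,243), on the tensioner's -y side.

```bash
python3 - <<'E'
from m import *
Z=np.load("w4.npz"); c=(Z["K"],Z["R"],Z["o"]); P=Z["P"]; z=P[...,2]
s=status.state(); p=np.array(s["position"]); M=R.from_quat(s["tool_rot"]).as_matrix()
for nm,(u0,u1,v0,v1) in (("near",(243,318,91,138)),("far",(255,310,358,392))):
    m=np.zeros(z.shape,bool); m[v0:v1,u0:u1]=1; m&=(z>95)&(z<118)
    zz=np.median(z[m]); o=outline(m,c,zz); q=(np.c_[o,np.full(len(o),zz)]-p)@M
    print(nm,m.sum(),zz.round(1),"tool x",q[:,0].min().round(1),q[:,0].max().round(1),"y",q[:,1].min().round(1),q[:,1].max().round(1), rect(o))
E
```

```text
near 2970 105.7 tool x 60.6 81.3 y -14.5 15.2 [590.  148.3  29.7  20.7  71.1]
far 904 105.5 tool x -85.5 -66.5 y -14.0 15.3 [729.1 101.   29.3  18.9  71. ]
```

>>> {"method": "apply_moves", "body": {
  "steps": [0,0,0.002,0.15,0,0.6,0.5,0,0,0,0,0,1,0.5,0,0,0,0,0,1,0.5,0,0,0,0,0,0.6,0.5,0,0,0,0,0,0,0.5,0,0,0,0,0,0,0.5,0,0,0,0,0,0,0.5]
}}

```text
clock: 15.03
position: [656.1, 125.3, 101.1]
tool_rot: [0.166, 0.986, 0.0, 0.0]
ft_force: [0.8, -0.7, -1.8]
gripper_width: 0.146
grip_force: 97.6
```

```bash
python3 t.py 627.5 43.6 100.7 160.95
```

```text
t 15.03 [656.1 125.3 101.1] shift cm [ 0.03 -8.65  0.04] ang 160.93 rz -0.0003 tilt [0.02 0.  ] dq 0.009 F [ 0.8 -0.7 -1.8] w 12.5 g 97.56686925888062
```

>>> {"method": "apply_moves", "body": {
  "steps": [0,0,0,0,-0.5,0,0.5,0,0,0,0,-1,0,0.5,0,0,0,0,-1,0,0.5,0,0,0,0,-1,0,0.5,0,0,0,0,-1,0,0.5,0,0,0,0,-1,0,0.5,0,0,0,0,-1,0,0.5,0,0,0,0,-1,0,0.5,0,0,0,0,-0.7,0,0.5,0,0,0,0,-0.45,0,0.5]
}}

```text
clock: 15.87
position: [626.6, 44.2, 101.4]
tool_rot: [0.166, 0.986, 0.001, -0.001]
ft_force: [-1.1, 5.0, -2.2]
gripper_width: 0.152
grip_force: 98.2
```

>>> {"method": "apply_moves", "body": {
  "steps": [0,0,0,0,0,0,0.5,0,0,0,0,0,0,0.5,0,0,0,0,0,0,0.5,0,0,0,0,0,0,0.5]
}}

```text
clock: 16.2
position: [627.9, 44.3, 101.3]
tool_rot: [0.165, 0.986, 0.0, 0.0]
ft_force: [-0.7, 4.1, -1.1]
gripper_width: 0.148
grip_force: 98.2
```

```bash
python3 t.py 627.5 43.6 100.7 160.95; python3 - <<'E'
from m import *
a=np.radians(160.95); ux=np.array([np.cos(a),np.sin(a)]); uy=np.array([-ux[1],ux[0]]); O=np.array([629.1,43.6])
c=cam("wrist"); im,d=eyes.capture("wrist"); cv2.imwrite("pics/w5.png",im); P=cloud(c,d); z=P[...,2]
t=np.stack([(P[...,:2]-O)@ux,(P[...,:2]-O)@uy],-1)
m=(t[...,0]>58)&(t[...,0]<88)&(np.abs(t[...,1])<19)&(z>63)&(z<85)
q=t[m]; print("near block",m.sum(),np.median(z[m]),"x",np.percentile(q[:,0],[1,99]),"y",np.percentile(q[:,1],[1,99]))
m=(t[...,0]<-58)&(t[...,0]>-88)&(np.abs(t[...,1])<19)&(z>63)&(z<85)
q=t[m]; print("far block",m.sum(),np.median(z[m]),"x",np.percentile(q[:,0],[1,99]),"y",np.percentile(q[:,1],[1,99]))
c=cam("side"); im,d=eyes.capture("side"); cv2.imwrite("pics/s5.png",cv2.resize(im[190:330,270:440],None,fx=4,fy=4,interpolation=cv2.INTER_CUBIC)); P=cloud(c,d)
E
```

```text
t 16.2 [627.9  44.3 101.3] shift cm [ 0.02 -0.08  0.06] ang 160.97 rz 0.0004 tilt [0.05 0.04] dq 0.004 F [-0.7  4.1 -1.1] w 12.6 g 98.2240104675293
near block 3618 74.12500889877965 x [58.56849093 87.49148957] y [-15.32039322  13.70021006]
far block 909 73.94461453564165 x [-85.15661211 -65.0083663 ] y [-14.95496126  13.09914453]
```

View pics/w5.png

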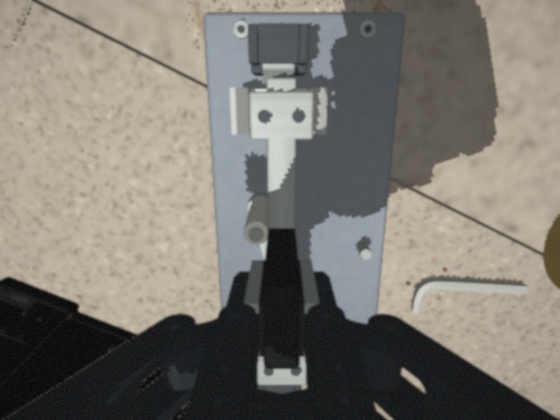

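The roller now stands on the +y side of the bar at (255,230), with about 4 N of side load. The near block (281,115) is centred over its fork to within 1 mm, so I'll press down.

>>> {"method": "apply_moves", "body": {
  "steps": [0,0,0,0,-0.08,0.3,0.5,0,0,0,0,0,0.4,0.5,0,0,0,0,0,0.4,0.5,0,0,0,0,0,0.3,0.5,0,0,0,0,0,0,0.5,0,0,0,0,0,0,0.5]
}}

```text
clock: 16.8
position: [628.0, 42.9, 86.8]
tool_rot: [0.166, 0.986, 0.0, 0.001]
ft_force: [2.8, 4.3, -2.5]
gripper_width: 0.149
grip_force: 98.2
```

```bash
python3 t.py 627.5 43.6 73.2 160.95
```

```text
t 16.8 [628.   42.9  86.8] shift cm [0.07 0.05 1.36] ang 160.94 rz -0.0001 tilt [0.09 0.01] dq 0.001 F [ 2.8  4.3 -2.5] w 12.7 g 98.22758674621582
```

>>> {"method": "apply_moves", "body": {
  "steps": [0,0,0,0.05,0.03,0.3,0.5,0,0,0,0,0,0.4,0.5,0,0,0,0,0,0.4,0.5,0,0,0,0,0,0.3,0.5,0,0,0,0,0,0.1,0.5,0,0,0,0,0,0,0.5,0,0,0,0,0,0,0.5]
}}

```text
clock: 17.38
position: [627.0, 43.2, 73.5]
tool_rot: [0.166, 0.986, -0.0, 0.0]
ft_force: [-0.7, 3.8, 9.4]
gripper_width: 0.15
grip_force: 100.0
```

```bash
python3 t.py 627.5 43.6 73.2 160.95
```

```text
t 17.38 [627.   43.2  73.5] shift cm [-0.03  0.06  0.03] ang 160.94 rz -0.0001 tilt [ 0.02 -0.01] dq 0.002 F [-0.7  3.8  9.4] w 12.8 g 99.99906063079834
```

>>> {"method": "apply_moves", "body": {
  "steps": [0,0,0,0,0,0.12,0.5,0,0,0,0,0,0.12,0.5,0,0,0,0,0,0,0.5,0,0,0,0,0,0,0.5]
}}

```text
clock: 17.72
position: [627.0, 43.2, 73.4]
tool_rot: [0.166, 0.986, 0.0, 0.0]
ft_force: [-5.0, 4.3, 20.9]
gripper_width: 0.146
grip_force: 102.0
```

```bash
cat > chk.py <<'E'
from m import *
a=np.radians(160.95); ux=np.array([np.cos(a),np.sin(a)]); uy=np.array([-ux[1],ux[0]]); O=np.array([629.1,43.6])
for n in ("wrist","side"):
    c=cam(n); im,d=eyes.capture(n); cv2.imwrite(f"pics/chk_{n}.png",im); P=cloud(c,d); z=P[...,2]
    t=np.stack([(P[...,:2]-O)@ux,(P[...,:2]-O)@uy],-1)
    for nm,sg in(("near",1),("far",-1)):
        for l,x0,x1,w in(("block",64,82,10),("tongue",85.5,89,5)):
            m=(sg*t[...,0]>x0)&(sg*t[...,0]<x1)&(np.abs(t[...,1])<w)&(z>20)&(z<70)
            if m.sum()>5: print(n,nm,l,m.sum(),np.percentile(z[m],[20,50,80]).round(1))
E
python3 t.py 627.5 43.6 73.2 160.95; python3 chk.py
```

```text
t 17.72 [627.   43.2  73.4] shift cm [-0.03  0.06  0.02] ang 160.94 rz -0.0001 tilt [ 0.05 -0.  ] dq 0.002 F [-5.   4.3 20.9] w 12.4 g 102.04100489616394
wrist near block 1727 [45.8 46.4 47. ]
wrist near tongue 186 [41.5 42.9 44.3]
wrist far block 453 [45.9 46.5 47. ]
wrist far tongue 69 [43.1 43.8 44.5]
side near block 63 [44.  45.4 46.5]
side far block 60 [44.  45.5 46.5]
side far tongue 6 [40.1 41.5 42.5]
```

>>> {"method": "apply_moves", "body": {
  "steps": [0,0,0,0,0,-0.2,0.5,0,0,0,0,0,0,0.5,0,0,0,0,0,0,3,0,0,0,0,0,0,5,0,0,0,0,0,0,5,0,0,0,0,0,0,5,0,0,0,0,0,-1,5,0,0,0,0,0,-2,5,0,0,0,0,0,-3,5,0,0,0,0,0,-3,5]
}}

```text
clock: 18.65
position: [626.0, 42.5, 162.2]
tool_rot: [0.166, 0.986, -0.001, -0.001]
ft_force: [0.8, 0.2, -0.5]
gripper_width: 0.587
grip_force: 0.0
```

>>> {"method": "apply_moves", "body": {
  "steps": [0,0,0,0,0,-3,5,0,0,0,0,0,-1,5,0,0,0,0,0,0,5,0,0,0,0,0,0,5,0,0,0,0,0,0,5]
}}

```text
clock: 19.07
position: [625.5, 42.9, 199.8]
tool_rot: [0.166, 0.986, -0.001, -0.002]
ft_force: [0.4, 0.3, -0.2]
gripper_width: 0.589
grip_force: 0.0
```

```bash
python3 t.py 627.5 43.6 73.2 160.95; python3 chk.py; python3 - <<'E'
import cv2
a=cv2.imread("pics/chk_wrist.png"); b=cv2.imread("pics/chk_side.png")[200:320,290:440]
b=cv2.resize(b,(350,280),interpolation=cv2.INTER_CUBIC); a=a[:400,150:450]; b=cv2.copyMakeBorder(b,0,120,0,0,cv2.BORDER_CONSTANT)
cv2.imwrite("pics/final.png",cv2.hconcat([a,b]))
E
```

```text
t 19.07 [625.5  42.9 199.8] shift cm [-0.21  0.16 12.66] ang 160.93 rz -0.0004 tilt [-0.23 -0.04] dq 0.015 F [ 0.4  0.3 -0.2] w 50.3 g 0.0
wrist near block 597 [45.8 46.4 47.1]
wrist near tongue 63 [41.5 42.9 44.5]
wrist far block 368 [45.7 46.4 47. ]
wrist far tongue 40 [42.7 43.7 44.4]
side near block 61 [44.3 45.6 46.7]
side far block 62 [44.2 45.4 46.3]
side far tongue 6 [43.2 43.6 43.8]
```

View pics/final.png

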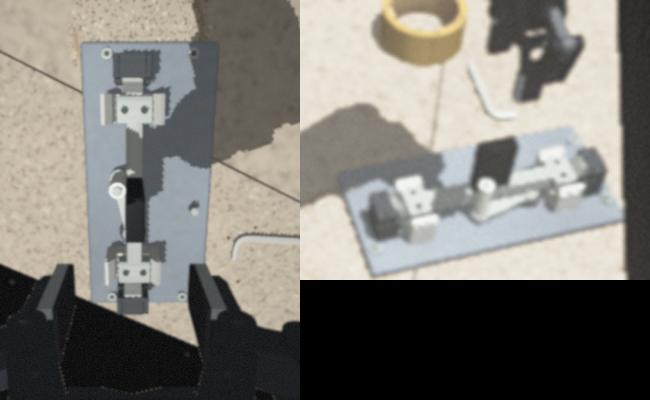

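The bar lies level in both forks with its blocks at (132,110) and (132,272). Both latch noses are over the tongues, and the roller (117,190) is held on the +y side. The gripper is clear, so I'm handing in.

```bash
python3 -c "
from station import workorder; print(workorder.hand_in())"
```

```text
the job is handed in; nothing more can be done
None
```

The job is handed in at about 19 s: the bar is seated in both forks, with the roller held on the far side. The camera depth shows both latch noses over the bar's ends, but I had no direct latch or arm-angle reading and the judge's result was not returned.

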